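# Mix the reagent bottles on the hand-cranked turntable

## Robot

A 7-joint arm with a two-finger parallel gripper is mounted at the origin on the work surface. World frame = base frame: x ahead of the robot, y to its left, z up, the work surface at z = 0. Lengths are in m, angles in rad, forces in N, time in s.
With the tool pointing down it reaches from about 0.4 to 0.875 m from the base axis. Payload 6.5 kg.
Tool frame: the origin (TCP) lies at the very end of the fingers, on their centre line; the grasp point (between the pads) lies 19 mm behind it; z points along the fingers, y is the line along which they close (so a half turn about z gives the same grasp; the last joint's range is limited). The gripper opens to 88 mm and grips with 3 to 60 N. Pads are 18 mm wide; open, the fingers measure 123 mm over their backs; the gripper's body (75 mm by 187 mm) begins 45 mm behind the grasp point.
Start: joints at [1.196, 0.536, -0.004, 1.538, 0.003, 1.067, -0.071], TCP at [0.198, -0.619, 0.239] pointing down, gripper open.
Joint ranges: [-2.7, 2.7], [-0.37, 2.16], [-1.27, 1.26], [0.24, 2.4], [-1.31, 4.45], [0.19, 1.91], [-2.76, 2.76]. Speed limits (rad/s): [2.39, 2.39, 3.14, 3.14, 3.14, 3.14, 3.14].

## Interface

Orientations are given as [roll, pitch, yaw] about the fixed x, y, z axes, in that order (R = Rz(yaw) Ry(pitch) Rx(roll)).
In Python, from cell import status, grab_frame, get_calibration, ticket gives the robot as it stands.
- The arm moves only by the tool send_rows, never from a script. Its argument "targets" is one flat list of numbers, 7 for each row, row after row: the shift along the tool's x, y, z in mm, then the turn, a rotation vector about the tool's x, y, z in rad, then the opening, from 0 (shut) to 1 (fully open). In form: [x, y, z, wx, wy, wz, grip, x, y, z, wx, wy, wz, grip, ...]. A call has 1 to 5 rows; each row shifts and turns the commanded pose from where the row before left it, along the tool's axes as they then stand; what a row does not reach is not made up. A row lasts 1/10 s, in which the tool goes at most 50 mm and 8.59 degrees, less where a joint would pass 70% of its speed; a pose out of reach is approached as far as the arm can. A call with a gripper value outside its range is refused whole. The fingers move at their own pace and stop on an object; "squeeze" is the grip in N (left out, the last holds). Time passes only in rows, so rows that do not move let the fingers close. It gives the time, the measured TCP pose, the force, the opening and the grip force at its end, in the units of the state.
- status.observe(): the state, without advancing time (a new reading comes with each control period).
- grab_frame(name): name is "side" or "top" or "wrist"; returns (picture, depth): 400x640x3 uint8, blue, green, red; 400x640 float32, m along the optical axis (not along the pixel's ray), 0 where there is no reading.
- get_calibration(name): a dict with "mtx" (3x3 intrinsics, pixels), "R" (3x3) and "t" (3): a world point X has camera coordinates R X + t. Camera axes: x right, y down, z forward; pixel columns grow to the right and rows downward; lengths in m; the calibration is good to about 2 mm. A picture is of the moment at which its call begins: read the wrist's pose just before it. get_calibration takes no time and is no camera call; for the wrist camera it gives the pose at the moment of the call.
- ticket.sign_off(): hands the job in; it is judged then, once.
The state is a dict: "time_s": time; "joint_positions": joint angles; "qvel": joint speeds; "joint_efforts": joint torques, N m; "tool_pos": TCP position; "orientation": TCP orientation; "wrist_force": force on the tool from outside, world axes, zero at the start; "wrist_torque": the same for the moment, N m; "opening": finger opening in m; "grip_force": force on a finger pad.
Only numpy, scipy, OpenCV 4.12 (cv2) and the standard library are available. Lean on these libraries where they do the work, as an engineer would, in place of code of your own. Each camera call takes 0.05 s, during which the arm holds its last target. There are 200 camera calls.

## Task

Mix every small amber bottle standing on the rubber mat, two to four of them: stand them all on the mixer's turntable, and set its blank selector by turning it back to its end stop and then forward exactly three clicks. Only then wind the crank clockwise to the index stud and from there exactly four more full turns, finishing over the stud and never going further. Then stand all the bottles upright in the steel tray, leaving the crank and selector as set and the other things on the bench where they are.

Things in the scene. Friction and masses are not known exactly. Their poses are not given: they have to be found in the camera images.
- bottle0: small squat reagent bottle, may be absent: amber glass body 54 mm across and 38 mm high, sloping shoulder up to 46 mm, white cylindrical cap 26 mm across that ends 74 mm above the foot; about 100 g. Origin at the centre of its foot, z up along the bottle. Grip it by the cap from above, fingertips no lower than 48 mm above the foot.
- bottle1: small squat reagent bottle, may be absent: amber glass body 54 mm across and 38 mm high, sloping shoulder up to 46 mm, white cylindrical cap 26 mm across that ends 74 mm above the foot; about 100 g. Origin at the centre of its foot, z up along the bottle. Grip it by the cap from above, fingertips no lower than 48 mm above the foot.
- bottle2: small squat reagent bottle, may be absent: amber glass body 54 mm across and 38 mm high, sloping shoulder up to 46 mm, white cylindrical cap 26 mm across that ends 74 mm above the foot; about 100 g. Origin at the centre of its foot, z up along the bottle. Grip it by the cap from above, fingertips no lower than 48 mm above the foot.
- bottle3: small squat reagent bottle, may be absent: amber glass body 54 mm across and 38 mm high, sloping shoulder up to 46 mm, white cylindrical cap 26 mm across that ends 74 mm above the foot; about 100 g. Origin at the centre of its foot, z up along the bottle. Grip it by the cap from above, fingertips no lower than 48 mm above the foot.
- start_mat: square black rubber mat 160 x 160 mm, 4 mm thick, fixed; the bottles start on it. Origin under its centre. It lies left or right of the mixer, the tray on the other side.
- tray: open square steel tray, fixed, 160 x 160 mm outside, walls 4 mm thick and 20 mm high, floor 4 mm above the bench. Origin under its centre, x and y along its sides. Room for four bottles in a 2 x 2 pattern, 72 mm apart.
- mixer: fixed grey mixer housing, 230 mm (its x) by 380 mm (its y), top face 45 mm above the bench. Origin under its centre; its x points away from the robot, its y to the robot's left, apart from a small yaw. On it: turntable at the +y end, crank at the -y end, selector on a raised block (70 x 75 mm, top 85 mm above the bench) at the near -y corner.
- platter_floor (a point): centre of the turntable's floor, 54 mm above the bench: a round rubber-lined aluminium platter, 170 mm across, inside 162 mm, with a rim 12 mm above its floor. Four bottles fit 50 mm from its centre, 90 degrees apart. It turns freely with the crank by a soft belt, 0.35 turn clockwise for each clockwise crank turn; bottles on it ride round.
- crank (a joint): angle of the crank, rad, growing clockwise seen from above (the working direction), counted through all turns. 0: arm over the index stud, first time. It starts between -1.6 and -0.5, that is short of the stud. Four full turns on from the stud is 8 pi = 25.13; within 0.3 is good. It turns both ways without stops, about 0.05 N m of friction, and stays where left.
- crank_grip (a point): grip point of the crank's black upright handle, on the handle's axis, 112 mm above the bench, 50 mm from the crank's axis. The handle is a cylinder 22 mm across from 81 to 131 mm above the bench that spins freely on its pin, so it can be held with an unchanging gripper yaw while it goes round.
- crank_axis (a point): point on the crank's vertical axis at the height of the grip point (112 mm above the bench).
- index_stud (a point): tip of the steel index stud, a pin 8 mm across and 18 mm high on the housing, 74 mm from the crank's axis on its side away from the robot (along the mixer's +x). The arm and the held handle pass inside and above it.
- selector (a joint): angle of the selector, rad, growing clockwise seen from above. End stop at 0 (anticlockwise end), sprung detents every 0.4 rad up to the other stop at 2.4, so the third click is 1.2; it rests in a detent when released (ridge torque about 0.1 N m). It starts in the second to fifth detent. Within 0.15 of 1.2 is right; below 0.1 counts as at the stop.
- selector_grip (a point): grip point of the selector, on its axis, 115 mm above the bench: a blank black bar 42 mm long, 12 mm thick and 30 mm high (top 122 mm above the bench) on a 44 mm disc whose top is 92 mm above the bench. At 0 the bar lies along the mixer's x; grip it across its thickness from above.
- tip_box: red pipette-tip box 85 x 120 x 50 mm. A bystander: leave it. Origin at the centre of its underside.
- beaker: glass beaker 70 mm across, 90 mm high. A bystander: leave it. Origin at the centre of its underside.
- wash_bottle: white wash bottle 64 mm across, 150 mm high. A bystander: leave it. Origin at the centre of its underside.
- big_bottle: larger amber bottle 68 mm across, 100 mm high, black cap, not to be mixed. A bystander: leave it. Origin at the centre of its underside.
- petri_dish: clear dish 90 mm across, 14 mm high. A bystander: leave it. Origin at the centre of its underside.
- marker: black marker pen 130 mm long, 14 mm thick, lying. A bystander: leave it. Origin at the centre of its underside.
Things that resemble listed ones, but are neither listed nor needed, are in the scene too. There is more than one size of the tray; the job needs the larger. Leave any green look-alike of the bottle2 alone.

How it is judged:
On the way, in this order (a step that is already met when the one before it is completed fails the run):
1. the selector has been turned back to its end stop (value of joint selector below 0.1 rad), for 0.1 s.
2. with the crank not yet wound on past the stud, all bottles stand on the turntable and the selector is at the third click from the stop (horizontal distance between each of bottle0, bottle1, bottle2, bottle3 and platter_floor below 0.066 m and z of bottle0 in the frame of platter_floor between -0.005 and 0.008 m and angle between each of bottle0, bottle1, bottle2, bottle3's own z axis and vertical below 0.15 rad and z of bottle1 in the frame of platter_floor between -0.005 and 0.008 m and z of bottle2 in the frame of platter_floor between -0.005 and 0.008 m and z of bottle3 in the frame of platter_floor between -0.005 and 0.008 m and value of joint selector between 1.05 and 1.35 rad and value of joint crank below 0.6 rad), for 0.2 s.
3. the crank is at rest four full turns on from the stud, with all bottles standing on the turntable (value of joint crank between 24.8327 and 25.4327 rad and velocity of joint crank between -0.2 and 0.2 rad/s and horizontal distance between each of bottle0, bottle1, bottle2, bottle3 and platter_floor below 0.066 m and z of bottle0 in the frame of platter_floor between -0.005 and 0.008 m and angle between each of bottle0, bottle1, bottle2, bottle3's own z axis and vertical below 0.15 rad and z of bottle1 in the frame of platter_floor between -0.005 and 0.008 m and z of bottle2 in the frame of platter_floor between -0.005 and 0.008 m and z of bottle3 in the frame of platter_floor between -0.005 and 0.008 m), for 0.2 s.
At the end, for the whole second after the job is handed in: All bottles stand upright (within 0.15 rad) and at rest on the floor of the steel tray; the selector is within 0.15 rad of the third click (1.2) and the crank within 0.3 rad of four full turns on from the stud (25.13) (x of bottle0 in the frame of tray between -0.076 and 0.076 m and y of bottle0 in the frame of tray between -0.076 and 0.076 m and z of bottle0 in the frame of tray between -0.003 and 0.012 m and angle between each of bottle0, bottle1, bottle2, bottle3's own z axis and vertical below 0.15 rad and linear speed of each of bottle0, bottle1, bottle2, bottle3 below 0.03 m/s and x of bottle1 in the frame of tray between -0.076 and 0.076 m and y of bottle1 in the frame of tray between -0.076 and 0.076 m and z of bottle1 in the frame of tray between -0.003 and 0.012 m and x of bottle2 in the frame of tray between -0.076 and 0.076 m and y of bottle2 in the frame of tray between -0.076 and 0.076 m and z of bottle2 in the frame of tray between -0.003 and 0.012 m and x of bottle3 in the frame of tray between -0.076 and 0.076 m and y of bottle3 in the frame of tray between -0.076 and 0.076 m and z of bottle3 in the frame of tray between -0.003 and 0.012 m and value of joint selector between 1.05 and 1.35 rad and value of joint crank between 24.8327 and 25.4327 rad); the robot touches nothing.
It fails at once if the crank is wound more than 0.4 rad past four turns (value of joint crank above 25.5327 rad).
It fails at once if a bystander is pushed more than 60 mm away or toppled (distance of any of tip_box, beaker, wash_bottle, big_bottle, petri_dish, marker from where it was at the start of the episode above 0.06 m or angle between any of beaker, wash_bottle, big_bottle's own z axis and vertical above 0.8 rad).
Of bottle0, bottle1, bottle2, bottle3 only 2 to 4 are there at a start; the rules pass over those that are not, and their reading is None.
At some moment in a run one of bottle0, bottle1, bottle2, bottle3 may be knocked a few centimetres aside while the robot is not near it.
Once in a run the grip may slacken for a moment while it holds something.
It also fails if it takes over 210 s, if anything falls off the work surface, if the arm or the gripper's body presses on something with over 40 N, if the wrist force passes 120 N, or if a joint passes its speed limit or range.

## Working session

There is one attempt and no reset: what is moved stays moved. The work goes in short steps, Python scripts to look and compute and a tool call to move; the robot and the scene stay as the last step left them, time stands still between calls to the robot, and variables do not carry over. Pictures are saved under pics/ and viewed, at most 14 in all, crops included, and the job is handed in when it is done.

Besides the shell and the picture viewer there is one more tool, called after ">>>" in YAML: its name, and indented under it one key for each argument. send_rows: Moves the arm, as the interface text tells. Its arguments: {"type":"object","properties":{"targets":{"type":"array","items":{"type":"number"}},"squeeze":{"type":"number"}},"required":["targets"]}

```bash
mkdir -p pics; ls; cat > h.py <<'E'
import numpy as np, cv2
from cell import status, grab_frame, get_calibration, ticket
def px2plane(c,u,v,z):
    K,R,t=np.array(c["mtx"]),np.array(c["R"]),np.array(c["t"]).ravel()
    d=R.T@np.linalg.inv(K)@np.array([u,v,1.]); o=-R.T@t
    return o+d*(z-o[2])/d[2]
def proj(c,X):
    K,R,t=np.array(c["mtx"]),np.array(c["R"]),np.array(c["t"]).ravel()
    p=K@(R@np.array(X)+t); return p[:2]/p[2]
def cloud(c,dep):
    K,R,t=np.array(c["mtx"]),np.array(c["R"]),np.array(c["t"]).ravel()
    v,u=np.mgrid[0:dep.shape[0],0:dep.shape[1]]
    P=np.stack([(u-K[0,2])/K[0,0]*dep,(v-K[1,2])/K[1,1]*dep,dep],-1)
    return (P-t)@R
E
python3 - <<'E'
from h import *
s=status.observe();print({k:np.round(v,3) for k,v in s.items()})
for n in("top","side"):
    im,d=grab_frame(n);c=get_calibration(n);cv2.imwrite(f"pics/{n}0.png",im);np.save(f"{n}0.npy",d)
    R,t=np.array(c["R"]),np.array(c["t"]).ravel();print(n,c["mtx"],-R.T@t,R)
E
```

```text
pics
{'time_s': np.float64(0.0), 'joint_positions': array([ 1.196,  0.537, -0.004,  1.539,  0.003,  1.067, -0.071]), 'qvel': array([ 0.   , -0.   , -0.001, -0.002,  0.001,  0.001,  0.001]), 'joint_efforts': array([-1.0000e-03, -5.7099e+01,  9.9100e-01, -2.5161e+01, -5.6000e-02,
        1.8000e-02,  0.0000e+00]), 'tool_pos': array([ 0.197, -0.619,  0.238]), 'orientation': array([-3.14 ,  0.   ,  0.309]), 'wrist_force': array([0.247, 0.208, 0.142]), 'wrist_torque': array([ 0.024, -0.009,  0.011]), 'grip_force': np.float64(0.0), 'opening': np.float64(0.088)}
top [[476.50251891   0.         316.53074067]
 [  0.         476.50251891 193.70530137]
 [  0.           0.           1.        ]] [ 0.2457508  -0.01057976  1.42481531] [[ 0.02226796 -0.99969085  0.01106086]
 [-0.98281533 -0.02391721 -0.18303551]
 [ 0.18324347 -0.00679495 -0.98304408]]
side [[398.36836354   0.         317.94746616]
 [  0.         398.36836354 200.20070863]
 [  0.           0.           1.        ]] [0.26751801 0.89177777 0.67417234] [[-0.96019518 -0.27885068  0.01635578]
 [-0.15634237  0.48798107 -0.85873834]
 [ 0.23147846 -0.82711352 -0.51215325]]
```

View pics/top0.png

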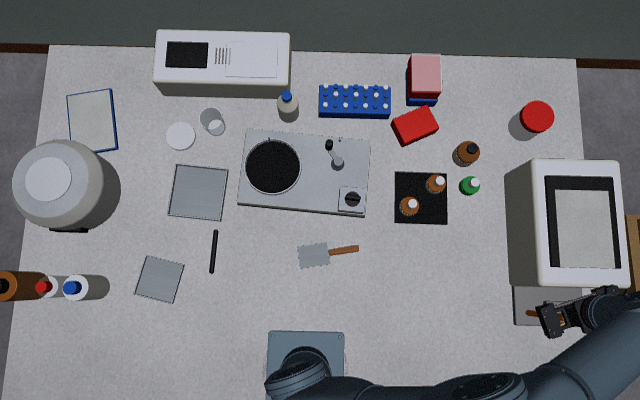

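View pics/side0.png

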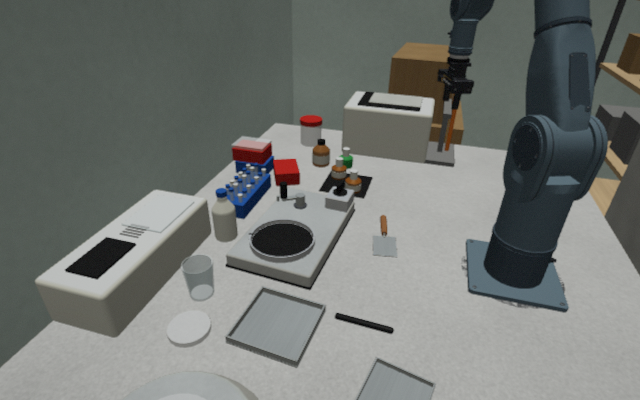

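Top view: two amber white-capped bottles on the mat, at (437,183) and (410,206). The amber one at (467,153) has a black cap and stands off the mat, so it is big_bottle. The green look-alike is at (470,185). The larger tray is at (198,192) and the smaller at (160,279). The platter is at (273,167), the crank hub at (338,162) with its handle at (329,145), and the selector at (351,199).

```bash
python3 - <<'E'
from h import *
im=cv2.imread("pics/top0.png");d=np.load("top0.npy");c=get_calibration("top");P=cloud(c,d)
cv2.imwrite("pics/crop0.png",cv2.resize(im[120:235,225:485],None,fx=3,fy=3,interpolation=cv2.INTER_CUBIC))
hsv=cv2.cvtColor(im,cv2.COLOR_BGR2HSV)
# caps: white by points with z .070-.085 near mat
roi=np.zeros(d.shape,bool);roi[165:230,390:490]=1
m=(roi&(hsv[...,1]<60)&(hsv[...,2]>140)&(P[...,2]>.06)).astype(np.uint8)
n,l,st,ce=cv2.connectedComponentsWithStats(m)
for i in range(1,n):
    if st[i,4]>15: print("cap",ce[i],st[i,4],px2plane(c,*ce[i],.078),np.median(P[l==i],0))
def rect(m,z,name):
    cs,_=cv2.findContours(m.astype(np.uint8),cv2.RETR_EXTERNAL,cv2.CHAIN_APPROX_NONE)
    k=max(cs,key=cv2.contourArea).reshape(-1,2)
    W=np.array([px2plane(c,u,v,z)[:2] for u,v in k],np.float32);print(name,cv2.minAreaRect(W))
roi=np.zeros(d.shape,bool);roi[120:225,230:380]=1
rect(cv2.morphologyEx((roi&(abs(P[...,2]-.045)<.012)).astype(np.uint8),cv2.MORPH_CLOSE,np.ones((15,15))),.045,"housing")
roi[:]=0;roi[155:230,160:236]=1
rect(roi&(hsv[...,2]<175)&(P[...,2]>-.02)&(P[...,2]<.04)&(cv2.GaussianBlur(im,(5,5),0)[...,0]<150),.012,"tray")
roi[:]=0;roi[160:235,385:455]=1
rect(roi&(hsv[...,2]<50),.004,"mat")
roi[:]=0;roi[130:205,238:308]=1
m=(roi&(hsv[...,2]<60)).astype(np.uint8)
k=max(cv2.findContours(m,0,1)[0],key=cv2.contourArea).reshape(-1,2)
W=np.array([px2plane(c,u,v,.056)[:2] for u,v in k],np.float32);print("platter",cv2.minEnclosingCircle(W),cv2.fitEllipse(W))
for nm,r in(("crank",(135,170,318,350)),("sel",(185,215,335,368))):
    a,b,e,f=r;Q=P[a:b,e:f];zz=Q[...,2]
    for lo,hi in((.1,.115),(.115,.14),(.078,.1),(.055,.075)):
        q=Q[(zz>lo)&(zz<hi)]
        if len(q):print(nm,lo,hi,len(q),q.mean(0),q.min(0),q.max(0))
E
```

```text
cap [439.7        180.01666667] 60 [ 0.54584799 -0.37599336  0.078     ] [ 0.54606897 -0.37705605  0.07718443]
cap [474.88709677 181.70967742] 62 [ 0.54334647 -0.47817175  0.078     ] [ 0.54409936 -0.48031996  0.07266142]
cap [412.125   203.03125] 64 [ 0.4762502  -0.29490494  0.078     ] [ 0.47655292 -0.2950688   0.07724512]
housing ((0.5704480409622192, 0.017664507031440735), (0.37828168272972107, 0.23067806661128998), 85.49906921386719)
tray ((0.5059821605682373, 0.33639806509017944), (0.167855367064476, 0.16593164205551147), 85.02740478515625)
mat ((0.505961537361145, -0.33654797077178955), (0.1562488079071045, 0.15647289156913757), 89.32757568359375)
platter ((0.5830148458480835, 0.11322615295648575), 0.08138064295053482) ((0.580143928527832, 0.1122526079416275), (0.15502184629440308, 0.15548284351825714), 45.83293533325195)
crank 0.1 0.115 11 [ 0.62842466 -0.05030187  0.10678252] [ 0.62482299 -0.06085379  0.1022581 ] [ 0.63546071 -0.04092092  0.11227729]
crank 0.115 0.14 54 [ 0.63433433 -0.05045167  0.12829807] [ 0.62487605 -0.06020504  0.11505554] [ 0.64640732 -0.04041469  0.13569189]
crank 0.078 0.1 125 [ 0.60545397 -0.07098476  0.08329178] [ 0.5818472  -0.09176919  0.07857805] [ 0.6330811  -0.04126343  0.09778873]
crank 0.055 0.075 23 [ 0.60623688 -0.07842362  0.06524134] [ 0.58123776 -0.08973145  0.05512611] [ 0.67070458 -0.06601623  0.07299494]
sel 0.1 0.115 19 [ 0.47738347 -0.11589781  0.10619622] [ 0.46832456 -0.13981983  0.10050416] [ 0.48339794 -0.09972585  0.11362661]
sel 0.115 0.14 66 [ 0.4827962  -0.12086177  0.12187594] [ 0.47613554 -0.14105144  0.11518832] [ 0.49102946 -0.10144611  0.12784401]
sel 0.078 0.1 539 [ 0.4814805  -0.11998759  0.08600751] [ 0.44620411 -0.15896367  0.07826348] [ 0.52084392 -0.08175935  0.09940859]
sel 0.055 0.075 37 [ 0.45678972 -0.11282782  0.06572842] [ 0.44605517 -0.15417132  0.05513134] [ 0.51153696 -0.08268423  0.07495989]
```

View pics/crop0.png

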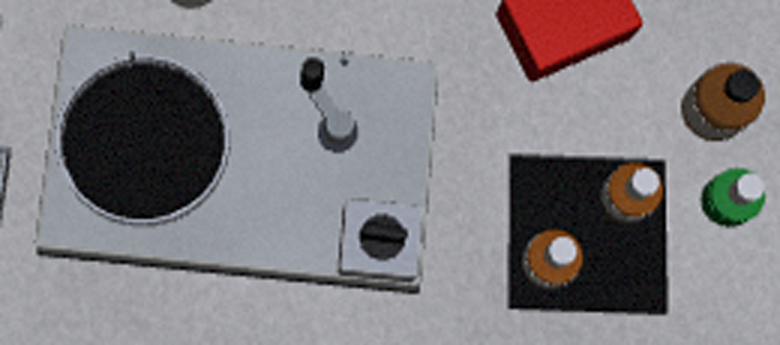

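Everything is consistent with the given sizes: the mixer yaw is about -4.5°, the bar is near detent 4, and two bottles are present. I'll go above the selector first.

>>> send_rows:
  targets: [15,-47,0,0,0,0,1,15,-47,0,0,0,0,1,15,-47,0,0,0,0,1,38,-25,0,0,0,0,1,38,-25,0,0,0,0,1]

```text
time_s: 0.6
tool_pos: [0.2544, -0.3988, 0.2387]
orientation: [-3.141, 0.0, 0.307]
wrist_force: [0.4, -1.2, -0.6]
opening: 0.0881
grip_force: 0.0
```

>>> send_rows:
  targets: [38,-25,0,0,0,0,1,38,-25,0,0,0,0,1,38,-25,0,0,0,0,1,38,-25,0,0,0,0,1,38,-25,0,0,0,0,1]

```text
time_s: 1.1
tool_pos: [0.3984, -0.2221, 0.2387]
orientation: [3.141, 0.0, 0.309]
wrist_force: [1.1, -0.5, -0.3]
opening: 0.0884
grip_force: 0.0
```

>>> send_rows:
  targets: [38,-25,0,0,0,0,1,38,-25,0,0,0,0,1,38,-25,0,0,0,0,1,0,0,0,0,0,-0.145,0.5,0,0,0,0,0,-0.145,0.5]

```text
time_s: 1.6
tool_pos: [0.4842, -0.1156, 0.2383]
orientation: [-3.141, 0.0, 0.608]
wrist_force: [-0.1, -1.2, 0.0]
opening: 0.0745
grip_force: 0.0
```

>>> send_rows:
  targets: [0,0,0,0,0,-0.145,0.5,0,0,0,0,0,-0.145,0.5,0,0,0,0,0,-0.145,0.5,0,0,0,0,0,-0.145,0.5,0,0,0,0,0,-0.145,0.5]

```text
time_s: 2.1
tool_pos: [0.4833, -0.1176, 0.2384]
orientation: [-3.141, 0.0, 1.33]
wrist_force: [-0.1, -1.1, 1.1]
opening: 0.0446
grip_force: 0.0
```

>>> send_rows:
  targets: [0,0,0,0,0,-0.145,0.5,0,0,0,0,0,0,0.5,0,0,0,0,0,0,0.5]

```text
time_s: 2.4
tool_pos: [0.4834, -0.1177, 0.2385]
orientation: [-3.141, -0.0, 1.465]
wrist_force: [0.1, -0.4, -0.4]
opening: 0.044
grip_force: 0.0
```

```bash
python3 - <<'E'
from h import *
s=status.observe();print({k:np.round(v,3) for k,v in s.items() if k in("time_s","tool_pos","orientation","opening","joint_positions","wrist_force")})
im,d=grab_frame("wrist");c=get_calibration("wrist");cv2.imwrite("pics/w1.png",im);np.savez("w1.npz",d=d,**c)
R,t=np.array(c["R"]),np.array(c["t"]).ravel();print(-R.T@t,R.round(2))
P=cloud(c,d);z=P[...,2];x=P[...,0];y=P[...,1]
m=(abs(z-.122)<.006)&(abs(x-.482)<.04)&(abs(y+.121)<.04);print("sel",m.sum())
W=P[m][:,:2].astype(np.float32);print(cv2.minAreaRect(W))
mt=cv2.fitLine(W,2,0,.01,.01).ravel();print(np.degrees(np.arctan2(mt[1],mt[0])))
E
```

```text
{'time_s': np.float64(2.4), 'joint_positions': array([ 0.584,  0.324, -0.524,  1.91 ,  0.196,  0.958, -0.137]), 'tool_pos': array([ 0.483, -0.118,  0.239]), 'orientation': array([-3.141, -0.   ,  1.465]), 'wrist_force': array([ 0.105, -0.416, -0.366]), 'opening': np.float64(0.044)}
[ 0.49170696 -0.05081738  0.38494929] [[ 0.99 -0.11 -0.  ]
 [-0.1  -0.96  0.26]
 [-0.03 -0.26 -0.96]]
sel 635
((0.48446303606033325, -0.12158636748790741), (0.04210519418120384, 0.011691426858305931), 83.96415710449219)
83.844345
```

View pics/w1.png

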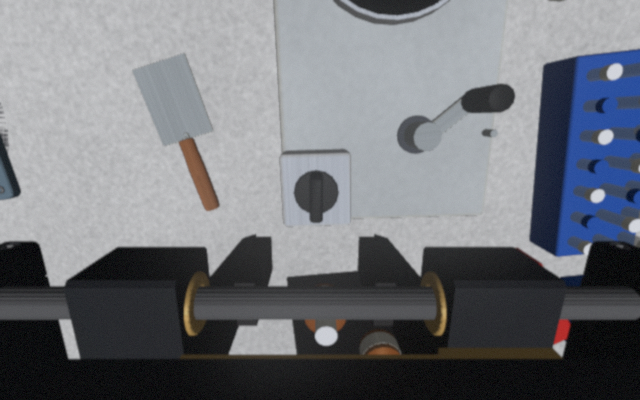

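The wrist view shows the bar at (316,195), centre (0.4845, -0.1216), with yaw 83.9°. That makes the selector 1.60, the fourth detent. The crank hub is at (427,135), its handle at (488,98) and the stud at (488,132). I'll grip the bar now.

>>> send_rows:
  targets: [-4,1.5,28,0,0,0,0.5,0,0,38,0,0,0,0.5,0,0,38,0,0,0,0.5,0,0,38,0,0,0,0.5,0,0,0,0,0,0,0.5]
  squeeze: 25

```text
time_s: 2.95
tool_pos: [0.4837, -0.1212, 0.0934]
orientation: [-3.138, -0.001, 1.467]
wrist_force: [0.4, 0.1, 0.6]
opening: 0.0444
grip_force: 0.0
```

>>> send_rows:
  targets: [0,0,0,0,0,0,0,0,0,0,0,0,0,0,0,0,0,0,0,0,0,0,0,0,0,0,0,0,0,0,0,0,0,0,0]

```text
time_s: 3.45
tool_pos: [0.4841, -0.1218, 0.0974]
orientation: [-3.141, 0.001, 1.468]
wrist_force: [-2.8, 0.6, 6.8]
opening: 0.0113
grip_force: 25.0
```

```bash
python3 - <<'E'
from h import *
s=status.observe();print({k:np.round(v,3) for k,v in s.items() if k in("time_s","tool_pos","orientation","opening","wrist_force","wrist_torque","grip_force")})
f=np.load("w1.npz");P=cloud(f,f["d"]);z=P[...,2]
def rg(m):
    n,l,st,ce=cv2.connectedComponentsWithStats(m.astype(np.uint8));i=1+st[1:,4].argmax();return P[l==i],ce[i]
nr=(abs(P[...,0]-.6)<.12)&(abs(P[...,1]+.08)<.08)
v,u=np.mgrid[0:400,0:640]; nr&=(v<230)&(u>350)&(u<530)
for a,b in((.075,.1),(.1,.125),(.125,.14),(.055,.07)):
    q,ce=rg(nr&(z>a)&(z<b));W=q[:,:2].astype(np.float32);print(a,b,len(q),ce,np.median(q,0),cv2.minEnclosingCircle(W),cv2.minAreaRect(W))
hist=np.histogram(z[nr],bins=np.arange(.04,.14,.004));print(list(zip(hist[1].round(3),hist[0])))
print("hub@.085",px2plane(f,427,135,.085),"handle top",px2plane(f,502,97,.131),"stud",px2plane(f,491,132,.063))
E
```

```text
{'time_s': np.float64(3.45), 'tool_pos': array([ 0.484, -0.122,  0.097]), 'orientation': array([-3.141e+00,  1.000e-03,  1.468e+00]), 'wrist_force': array([-2.821,  0.613,  6.824]), 'wrist_torque': array([ 0.097,  0.669, -0.008]), 'grip_force': np.float64(25.001), 'opening': np.float64(0.011)}
0.075 0.1 1481 [440.80756246 123.00945307] [ 0.60787575 -0.07009513  0.08258433] ((0.611000657081604, -0.06555166840553284), 0.03503831848502159) ((0.6134017109870911, -0.06966465711593628), (0.06826332956552505, 0.02714541368186474), 31.19466209411621)
0.1 0.125 384 [479.234375  99.015625] [ 0.62809588 -0.05171042  0.11346277] ((0.6366236805915833, -0.05228186771273613), 0.01108554657548666) ((0.6316959857940674, -0.05267836153507233), (0.011889871209859848, 0.02197471633553505), 5.151325225830078)
0.125 0.14 690 [499.11594203  97.30869565] [ 0.63540411 -0.05207256  0.13089438] ((0.6369166970252991, -0.052250318229198456), 0.011009931564331055) ((0.6370264887809753, -0.051973871886730194), (0.020836684852838516, 0.02130189910531044), 83.50076293945312)
0.055 0.07 109 [409.78899083 132.24770642
[... 499 characters left out ...]
 (np.float64(0.072), np.int64(45)), (np.float64(0.076), np.int64(118)), (np.float64(0.08), np.int64(1045)), (np.float64(0.084), np.int64(139)), (np.float64(0.088), np.int64(51)), (np.float64(0.092), np.int64(58)), (np.float64(0.096), np.int64(55)), (np.float64(0.1), np.int64(52)), (np.float64(0.104), np.int64(58)), (np.float64(0.108), np.int64(62)), (np.float64(0.112), np.int64(62)), (np.float64(0.116), np.int64(59)), (np.float64(0.12), np.int64(68)), (np.float64(0.124), np.int64(77)), (np.float64(0.128), np.int64(558)), (np.float64(0.132), np.int64(79))]
hub@.085 [ 0.59525758 -0.07918338  0.085     ] handle top [ 0.63765018 -0.05203207  0.131     ] stud [ 0.66734963 -0.08522938  0.063     ]
```

>>> send_rows:
  targets: [0,0,0,0,0,-0.14,0,0,0,0,0,0,-0.14,0,0,0,0,0,0,-0.14,0,0,0,0,0,0,-0.14,0,0,0,0,0,0,-0.14,0]
  squeeze: 35

```text
time_s: 3.95
tool_pos: [0.4841, -0.1218, 0.0974]
orientation: [-3.14, 0.0, 2.174]
wrist_force: [-3.1, 1.1, 6.0]
opening: 0.0121
grip_force: 35.0
```

>>> send_rows:
  targets: [0,0,0,0,0,-0.14,0,0,0,0,0,0,-0.14,0,0,0,0,0,0,-0.14,0,0,0,0,0,0,-0.14,0,0,0,0,0,0,-0.14,0]

```text
time_s: 4.45
tool_pos: [0.4841, -0.1218, 0.0974]
orientation: [-3.14, -0.001, 2.873]
wrist_force: [-2.9, 1.3, 6.0]
opening: 0.012
grip_force: 35.0
```

>>> send_rows:
  targets: [0,0,0,0,0,-0.14,0,0,0,0,0,0,-0.08,0,0,0,0,0,0,0,0,0,0,0,0,0,0,0,0,0,0,0,0,0,0]

```text
time_s: 4.95
tool_pos: [0.4841, -0.1218, 0.0974]
orientation: [-3.141, -0.001, 3.087]
wrist_force: [-4.2, 1.1, 6.4]
opening: 0.0121
grip_force: 35.0
```

```bash
python3 - <<'E'
from h import *
s=status.observe();print({k:np.round(v,3) for k,v in s.items() if k in("time_s","tool_pos","orientation","opening","wrist_force","wrist_torque","grip_force","joint_positions")})
E
```

```text
{'time_s': np.float64(4.95), 'joint_positions': array([ 0.79 ,  0.653, -0.819,  1.995,  0.677,  0.789,  1.086]), 'tool_pos': array([ 0.484, -0.122,  0.097]), 'orientation': array([-3.141e+00, -1.000e-03,  3.087e+00]), 'wrist_force': array([-4.178,  1.088,  6.363]), 'wrist_torque': array([ 0.201,  0.667, -0.409]), 'grip_force': np.float64(35.002), 'opening': np.float64(0.012)}
```

It is at the stop (0.41 N m of back-torque). Next, forward 1.2 rad and release.

>>> send_rows:
  targets: [0,0,0,0,0,0.14,0,0,0,0,0,0,0.14,0,0,0,0,0,0,0.14,0,0,0,0,0,0,0.14,0,0,0,0,0,0,0.14,0]

```text
time_s: 5.45
tool_pos: [0.4841, -0.1218, 0.0974]
orientation: [-3.14, -0.0, 2.383]
wrist_force: [-3.8, 0.4, 5.8]
opening: 0.0116
grip_force: 35.0
```

>>> send_rows:
  targets: [0,0,0,0,0,0.14,0,0,0,0,0,0,0.14,0,0,0,0,0,0,0.14,0,0,0,0,0,0,0.1,0,0,0,0,0,0,0,0]

```text
time_s: 5.95
tool_pos: [0.4841, -0.1219, 0.0974]
orientation: [-3.14, 0.001, 1.866]
wrist_force: [-3.5, 0.4, 6.0]
opening: 0.0119
grip_force: 35.0
```

>>> send_rows:
  targets: [0,0,0,0,0,0,0,0,0,0,0,0,0,0.5,0,0,0,0,0,0,0.5,0,0,0,0,0,0,0.5,0,0,0,0,0,0,0.5]

```text
time_s: 6.45
tool_pos: [0.4848, -0.1217, 0.0967]
orientation: [3.141, 0.0, 1.869]
wrist_force: [-0.1, 0.4, -0.4]
opening: 0.0413
grip_force: 0.0
```

>>> send_rows:
  targets: [0,0,-35,0,0,0,0.5,0,0,-45,0,0,0,0.5,0,0,-45,0,0,0,0.5,0,0,-16,0,0,0,0.5,0,0,0,0,0,0,0.5]

```text
time_s: 6.95
tool_pos: [0.4864, -0.122, 0.2402]
orientation: [3.137, 0.003, 1.868]
wrist_force: [0.2, -0.4, 0.2]
opening: 0.0442
grip_force: 0.0
```

```bash
cat >> h.py <<'E'
def st():
    s=status.observe();print({k:np.round(v,3).tolist() for k,v in s.items() if k in("time_s","tool_pos","orientation","opening","wrist_force","grip_force")});return s
def sel():
    im,d=grab_frame("wrist");c=get_calibration("wrist");P=cloud(c,d)
    m=(abs(P[...,2]-.122)<.006)&(np.hypot(P[...,0]-.4845,P[...,1]+.1216)<.03)
    W=P[m][:,:2].astype(np.float32);l=cv2.fitLine(W,2,0,.01,.01).ravel()
    a=np.arctan2(l[1],l[0]);print("sel",len(W),W.mean(0),"val",(3.065-a)%np.pi);return im
def caps(n="top",z=.078,box=None,vmin=130):
    im,d=grab_frame(n);c=get_calibration(n);P=cloud(c,d)
    hsv=cv2.cvtColor(im,cv2.COLOR_BGR2HSV)
    m=(hsv[...,1]<70)&(hsv[...,2]>vmin)&(abs(P[...,2]-z)<.012)
    if box: m&=(P[...,0]>box[0])&(P[...,0]<box[1])&(P[...,1]>box[2])&(P[...,1]<box[3])
    k,l,s_,ce=cv2.connectedComponentsWithStats(m.astype(np.uint8));out=[]
    for i in range(1,k):
        if s_[i,4]>20: print("cap",ce[i].round(1),s_[i,4],px2plane(c,*ce[i],z).round(4),np.median(P[l==i],0).round(4))
    return im
E
python3 - <<'E'
from h import *
st();sel();im=caps(box=(.4,.62,-.45,-.2))
E
```

```text
{'time_s': 6.95, 'tool_pos': [0.486, -0.122, 0.24], 'orientation': [3.137, 0.003, 1.868], 'wrist_force': [0.234, -0.418, 0.241], 'grip_force': 0.0, 'opening': 0.044}
sel 628 [ 0.48263487 -0.12057229] val 1.2015212
cap [439.7 180.1] 62 [ 0.5457 -0.3761  0.078 ] [ 0.5458 -0.3764  0.0781]
cap [413.2 202.7] 45 [ 0.4774 -0.2981  0.078 ] [ 0.4767 -0.2977  0.0781]
```

>>> send_rows:
  targets: [0,0,0,0,0,0.149,0.6,0,0,0,0,0,0.149,0.6,-44,-2,0,0,0,0,0.6,-44,-3,0,0,0,0,0.6,-44,-2,0,0,0,0,0.6]

```text
time_s: 7.55
tool_pos: [0.4764, -0.2546, 0.2357]
orientation: [-3.139, -0.001, 1.572]
wrist_force: [1.2, 0.2, 0.2]
opening: 0.053
grip_force: 0.0
```

>>> send_rows:
  targets: [-42,-2,10,0,0,0,0.6,0,0,30,0,0,0,0.6,0,0,35,0,0,0,0.6,0,0,0,0,0,0,0.6,0,0,0,0,0,0,0.6]

```text
time_s: 8.05
tool_pos: [0.475, -0.2948, 0.1617]
orientation: [-3.139, -0.002, 1.572]
wrist_force: [0.0, -0.2, 0.2]
opening: 0.053
grip_force: 0.0
```

```bash
python3 - <<'E'
from h import *
st();im=caps("wrist",box=(.4,.62,-.45,-.2));cv2.imwrite("pics/w2.png",im)
E
```

```text
{'time_s': 8.05, 'tool_pos': [0.475, -0.295, 0.162], 'orientation': [-3.139, -0.002, 1.572], 'wrist_force': [0.046, -0.25, 0.195], 'grip_force': 0.0, 'opening': 0.053}
cap [317.7 208.2] 868 [ 0.4792 -0.297   0.078 ] [ 0.4794 -0.2964  0.0796]
```

View pics/w2.png

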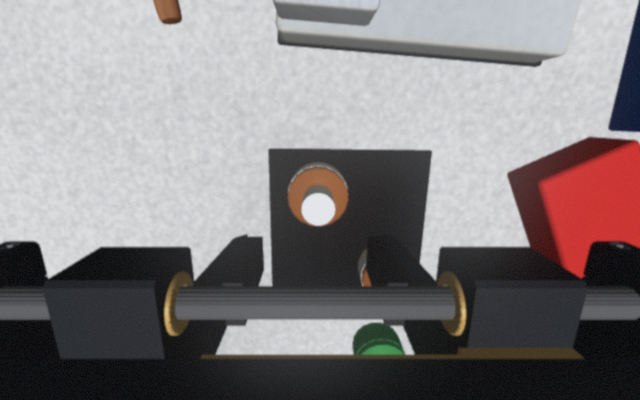

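The cap is at (318,208), about (0.4785, -0.2965), and it is the amber one. Descend, grip and lift.

>>> send_rows:
  targets: [-2,3,32,0,0,0,0.6,0,0,40,0,0,0,0.6,0,0,34,0,0,0,0.6,0,0,0,0,0,0,0.6,0,0,0,0,0,0,0]
  squeeze: 20

```text
time_s: 8.6
tool_pos: [0.4797, -0.2978, 0.0583]
orientation: [3.14, 0.001, 1.571]
wrist_force: [0.5, -0.4, 0.8]
opening: 0.0467
grip_force: 0.0
```

>>> send_rows:
  targets: [0,0,0,0,0,0,0,0,0,0,0,0,0,0,0,0,0,0,0,0,0,0,0,0,0,0,0,0,0,0,0,0,0,0,0]

```text
time_s: 9.1
tool_pos: [0.4793, -0.2985, 0.0582]
orientation: [3.14, 0.002, 1.57]
wrist_force: [-0.8, -0.5, 8.5]
opening: 0.0254
grip_force: 19.8
```

>>> send_rows:
  targets: [0,0,-15,0,0,0,0,0,0,-35,0,0,0,0,0,0,-45,0,0,0,0,0,0,-45,0,0,0,0,0,0,-40,0,0,0,0]

```text
time_s: 9.6
tool_pos: [0.4788, -0.2974, 0.24]
orientation: [3.14, 0.001, 1.571]
wrist_force: [0.1, -0.7, -1.2]
opening: 0.0252
grip_force: 19.8
```

```bash
python3 - <<'E'
from h import *
st()
E
```

```text
{'time_s': 9.6, 'tool_pos': [0.479, -0.297, 0.24], 'orientation': [3.14, 0.001, 1.571], 'wrist_force': [0.077, -0.75, -1.215], 'grip_force': 19.829, 'opening': 0.025}
```

>>> send_rows:
  targets: [20,6,0,0,0,0,0,40,11,0,0,0,0,0,40,12,0,0,0,0,0,40,12,0,0,0,0,0,40,12,0,0,0,0,0]
  squeeze: 25

```text
time_s: 10.1
tool_pos: [0.5318, -0.116, 0.2379]
orientation: [3.141, 0.0, 1.571]
wrist_force: [0.8, 0.3, -1.4]
opening: 0.0253
grip_force: 24.8
```

>>> send_rows:
  targets: [40,11,0,0,0,0,0,40,12,0,0,0,0,0,40,12,0,0,0,0,0,40,11,0,0,0,0,0,20,5,0,0,0,0,0]

```text
time_s: 10.6
tool_pos: [0.5827, 0.0673, 0.2381]
orientation: [3.14, -0.003, 1.576]
wrist_force: [0.3, 0.2, -1.7]
opening: 0.0258
grip_force: 24.8
```

>>> send_rows:
  targets: [0,0,30,0,0,0,0,0,0,40,0,0,0,0,0,0,30,0,0,0,0,0,0,12,0,0,0,0,0,0,0,0,0,0,0]

```text
time_s: 11.1
tool_pos: [0.5818, 0.0621, 0.1241]
orientation: [-3.139, 0.0, 1.571]
wrist_force: [1.0, -0.3, -1.1]
opening: 0.0251
grip_force: 24.8
```

```bash
python3 - <<'E'
from h import *
st();im,d=grab_frame("side");cv2.imwrite("pics/s2.png",cv2.resize(im[150:320,170:400],None,fx=3,fy=3))
E
```

```text
{'time_s': 11.1, 'tool_pos': [0.582, 0.062, 0.124], 'orientation': [-3.139, 0.0, 1.571], 'wrist_force': [0.969, -0.347, -1.134], 'grip_force': 24.805, 'opening': 0.025}
```

View pics/s2.png

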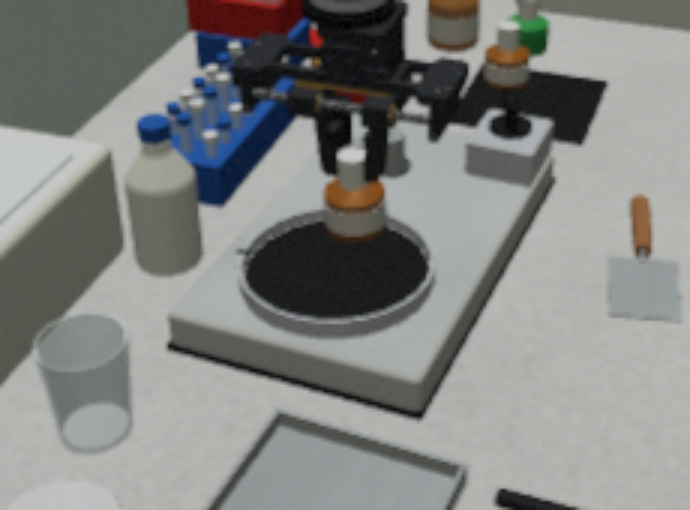

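The bottle is held upright above the platter's -y side. The other amber bottle is still on the mat. Lower it and release.

>>> send_rows:
  targets: [4,0,5,0,0,0,0,0,0,4,0,0,0,0,0,0,3,0,0,0,0,0,0,3,0,0,0,0,0,0,0,0,0,0,0]

```text
time_s: 11.65
tool_pos: [0.5825, 0.0661, 0.1094]
orientation: [-3.141, 0.0, 1.571]
wrist_force: [-0.0, 0.0, -0.4]
opening: 0.0254
grip_force: 24.8
```

```bash
python3 - <<'E'
from h import *
st()
E
```

```text
{'time_s': 11.65, 'tool_pos': [0.582, 0.066, 0.109], 'orientation': [-3.141, 0.0, 1.571], 'wrist_force': [-0.016, 0.0, -0.384], 'grip_force': 24.806, 'opening': 0.025}
```

>>> send_rows:
  targets: [0,0,1.5,0,0,0,0,0,0,0,0,0,0,0.5,0,0,0,0,0,0,0.5,0,0,0,0,0,0,0.5,0,0,0,0,0,0,0.5]

```text
time_s: 12.15
tool_pos: [0.5828, 0.0663, 0.1083]
orientation: [3.141, -0.0, 1.571]
wrist_force: [-0.7, -0.1, -0.2]
opening: 0.0436
grip_force: 0.0
```

>>> send_rows:
  targets: [0,0,-30,0,0,0,0.6,0,0,-45,0,0,0,0.6,-25,-2,-45,0,0,0,0.6,-45,-4,-10,0,0,0,0.6,-45,-4,0,0,0,0,0.6]

```text
time_s: 12.65
tool_pos: [0.5742, -0.0484, 0.2398]
orientation: [3.136, 0.0, 1.573]
wrist_force: [0.3, -1.2, -1.1]
opening: 0.0529
grip_force: 0.0
```

>>> send_rows:
  targets: [-45,-4,0,0,0,0,0.6,-45,-4,0,0,0,0,0.6,-45,-4,0,0,0,0,0.6,-45,-4,0,0,0,0,0.6,-45,-4,0,0,0,0,0.6]

```text
time_s: 13.15
tool_pos: [0.5523, -0.2748, 0.2371]
orientation: [3.141, 0.0, 1.571]
wrist_force: [0.4, -0.1, -0.3]
opening: 0.0527
grip_force: 0.0
```

>>> send_rows:
  targets: [-45,-4,0,0,0,0,0.6,-45,-3,0,0,0,0,0.6,-12,0,45,0,0,0,0.6,0,0,30,0,0,0,0.6,0,0,0,0,0,0,0.6]

```text
time_s: 13.65
tool_pos: [0.5426, -0.3741, 0.1573]
orientation: [-3.135, -0.004, 1.57]
wrist_force: [0.1, -0.1, 0.4]
opening: 0.0529
grip_force: 0.0
```

```bash
python3 - <<'E'
from h import *
st();caps("wrist",box=(.4,.66,-.45,-.2))
print('top');caps("top",z=.128,box=(.48,.7,0,.22));caps("top",box=(.4,.66,-.45,-.2))
E
```

```text
{'time_s': 13.65, 'tool_pos': [0.543, -0.374, 0.157], 'orientation': [-3.135, -0.004, 1.57], 'wrist_force': [0.078, -0.059, 0.404], 'grip_force': 0.0, 'opening': 0.053}
cap [320.9 211.8] 916 [ 0.5499 -0.3777  0.078 ] [ 0.5499 -0.3768  0.0813]
top
cap [285.7 160.5] 67 [0.58   0.0689 0.128 ] [0.5795 0.0684 0.1283]
cap [439.2 179.8] 53 [ 0.5463 -0.3746  0.078 ] [ 0.5469 -0.3742  0.0775]
```

>>> send_rows:
  targets: [-2,4,30,0,0,0,0.6,0,0,40,0,0,0,0.6,0,0,31,0,0,0,0.6,0,0,0,0,0,0,0.6,0,0,0,0,0,0,0]
  squeeze: 25

```text
time_s: 14.3
tool_pos: [0.5512, -0.3771, 0.0631]
orientation: [3.139, 0.001, 1.571]
wrist_force: [-0.4, -0.8, 0.4]
opening: 0.047
grip_force: 0.0
```

>>> send_rows:
  targets: [0,0,0,0,0,0,0,0,0,0,0,0,0,0,0,0,0,0,0,0,0,0,0,0,0,0,0,0,0,0,0,0,0,0,0]

```text
time_s: 14.8
tool_pos: [0.5501, -0.3779, 0.0627]
orientation: [3.141, 0.002, 1.57]
wrist_force: [-2.8, 0.5, 7.7]
opening: 0.0253
grip_force: 24.9
```

>>> send_rows:
  targets: [0,0,-15,0,0,0,0,0,0,-35,0,0,0,0,0,0,-45,0,0,0,0,0,0,-45,0,0,0,0,0,0,-50,0,0,0,0]

```text
time_s: 15.3
tool_pos: [0.5493, -0.3764, 0.2532]
orientation: [-3.141, -0.001, 1.571]
wrist_force: [1.1, -0.6, -0.9]
opening: 0.0247
grip_force: 24.8
```

```bash
python3 - <<'E'
from h import *
st()
E
```

```text
{'time_s': 15.3, 'tool_pos': [0.549, -0.376, 0.253], 'orientation': [-3.141, -0.001, 1.571], 'wrist_force': [1.073, -0.618, -0.943], 'grip_force': 24.805, 'opening': 0.025}
```

>>> send_rows:
  targets: [20,1,0,0,0,0,0,45,3,0,0,0,0,0,45,3,0,0,0,0,0,45,3,0,0,0,0,0,45,3,0,0,0,0,0]

```text
time_s: 15.8
tool_pos: [0.5623, -0.1746, 0.2512]
orientation: [3.141, -0.0, 1.571]
wrist_force: [1.4, 0.1, -1.1]
opening: 0.0253
grip_force: 24.8
```

>>> send_rows:
  targets: [45,3,0,0,0,0,0,45,3,0,0,0,0,0,45,3,0,0,0,0,0,45,3,0,0,0,0,0,45,3,0,0,0,0,0]

```text
time_s: 16.3
tool_pos: [0.5771, 0.0503, 0.2512]
orientation: [3.141, 0.0, 1.571]
wrist_force: [0.1, -0.9, -0.8]
opening: 0.0254
grip_force: 24.8
```

>>> send_rows:
  targets: [45,3,0,0,0,0,0,45,3,0,0,0,0,0,22,0,0,0,0,0,0,0,0,30,0,0,0,0,0,0,40,0,0,0,0]

```text
time_s: 16.8
tool_pos: [0.5846, 0.1626, 0.1823]
orientation: [3.137, -0.002, 1.573]
wrist_force: [1.1, -0.6, -1.2]
opening: 0.0256
grip_force: 24.8
```

>>> send_rows:
  targets: [0,0,40,0,0,0,0,0,0,10,0,0,0,0,0,0,5,0,0,0,0,0,0,0,0,0,0,0,0,0,0,0,0,0,0]

```text
time_s: 17.3
tool_pos: [0.5849, 0.1607, 0.1279]
orientation: [3.139, -0.001, 1.571]
wrist_force: [-0.9, 0.6, -1.1]
opening: 0.0254
grip_force: 24.8
```

```bash
python3 - <<'E'
from h import *
st();im,d=grab_frame("side");cv2.imwrite("pics/s3.png",cv2.resize(im[150:320,170:400],None,fx=3,fy=3))
E
```

```text
{'time_s': 17.3, 'tool_pos': [0.585, 0.161, 0.128], 'orientation': [3.139, -0.001, 1.571], 'wrist_force': [-0.934, 0.581, -1.147], 'grip_force': 24.807, 'opening': 0.025}
```

View pics/s3.png

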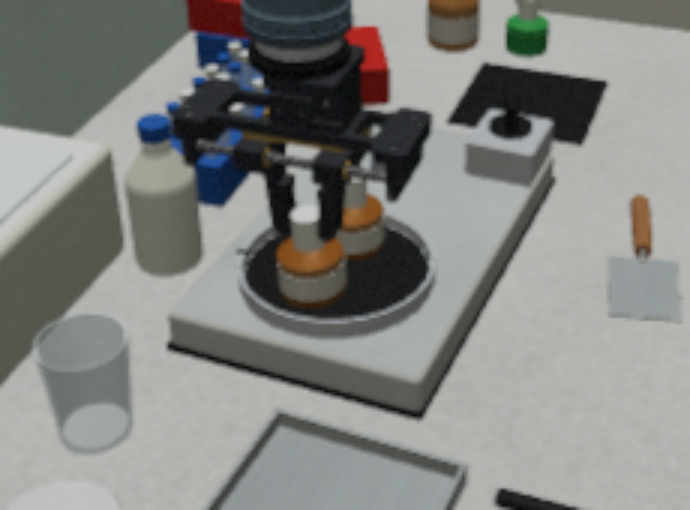

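The second bottle is above the platter, the first is standing on it, and the mat is empty. Lower and release.

>>> send_rows:
  targets: [-2,-1,5,0,0,0,0,0,0,4,0,0,0,0,0,0,3,0,0,0,0,0,0,1.5,0,0,0,0,0,0,0,0,0,0,0]

```text
time_s: 17.85
tool_pos: [0.5827, 0.1584, 0.1127]
orientation: [-3.141, -0.0, 1.571]
wrist_force: [-1.7, -0.1, 2.8]
opening: 0.0253
grip_force: 24.9
```

```bash
python3 - <<'E'
from h import *
st()
E
```

```text
{'time_s': 17.85, 'tool_pos': [0.583, 0.158, 0.113], 'orientation': [-3.141, -0.0, 1.571], 'wrist_force': [-1.705, -0.134, 2.838], 'grip_force': 24.86, 'opening': 0.025}
```

>>> send_rows:
  targets: [0,0,0,0,0,0,0.5,0,0,0,0,0,0,0.5,0,0,0,0,0,0,0.5,0,0,0,0,0,0,0.5,0,0,-30,0,0,0,0.6]

```text
time_s: 18.35
tool_pos: [0.5803, 0.1569, 0.1393]
orientation: [-3.135, 0.002, 1.571]
wrist_force: [-0.4, -0.8, 0.2]
opening: 0.05
grip_force: 0.0
```

>>> send_rows:
  targets: [0,0,-45,0,0,0,0.6,0,0,-45,0,0,0,0.6,-42,11,0,0,0,0,0.6,-42,11,0,0,0,0,0.6,-42,11,0,0,0,0,0.6]

```text
time_s: 18.85
tool_pos: [0.6162, 0.0306, 0.233]
orientation: [3.14, 0.0, 1.572]
wrist_force: [1.0, 1.1, -0.1]
opening: 0.0529
grip_force: 0.0
```

>>> send_rows:
  targets: [-42,11,0,0,0,0,0.6,-42,11,0,0,0,0,0.6,0,0,15,0,0,0,0.6,0,0,0,0,0,0,0.6,0,0,0,0,0,0,0.6]

```text
time_s: 19.35
tool_pos: [0.6373, -0.0501, 0.2172]
orientation: [-3.141, -0.001, 1.573]
wrist_force: [-0.5, 0.5, 0.2]
opening: 0.0526
grip_force: 0.0
```

```bash
cat >> h.py <<'E'
def handle():
    im,d=grab_frame("wrist");c=get_calibration("wrist");P=cloud(c,d)
    m=(abs(P[...,2]-.131)<.006)&(np.hypot(P[...,0]-.595,P[...,1]+.079)<.068)&(im.max(2)<90)
    k,l,s_,ce=cv2.connectedComponentsWithStats(m.astype(np.uint8))
    if k<2: print("no handle");return im
    i=1+s_[1:,4].argmax();q=P[l==i];(x,y),r=cv2.minEnclosingCircle(q[:,:2].astype(np.float32))
    print("handle",len(q),x,y,r,"med",np.median(q,0),"px",px2plane(c,*ce[i],.131),"r",np.hypot(x-.595,y+.079),"crank",-(np.arctan2(y+.079,x-.595)+.0785));return im
E
python3 - <<'E'
from h import *
st();im=handle();cv2.imwrite("pics/w3.png",im)
caps("top",z=.128,box=(.48,.7,0,.22));sel()
E
```

```text
{'time_s': 19.35, 'tool_pos': [0.637, -0.05, 0.217], 'orientation': [-3.141, -0.001, 1.573], 'wrist_force': [-0.542, 0.474, 0.213], 'grip_force': 0.0, 'opening': 0.053}
handle 544 0.637930691242218 -0.05111704021692276 0.010502012446522713 med [ 0.63786793 -0.05009563  0.13156149] px [ 0.63797445 -0.05034735  0.131     ] r 0.05119085559745373 crank -0.6545150590640455
cap [253.6 160.3] 67 [0.5784 0.1588 0.128 ] [0.5787 0.1584 0.1285]
cap [285.7 160.6] 66 [0.5798 0.0689 0.128 ] [0.5796 0.0685 0.1281]Traceback (most recent call last):
  File "<stdin>", line 3, in <module>
  File "h.py", line 20, in sel
    W=P[m][:,:2].astype(np.float32);l=cv2.fitLine(W,2,0,.01,.01).ravel()
                                      ~~~~~~~~~~~^^^^^^^^^^^^^^^
cv2.error: OpenCV(4.12.0) /io/opencv/modules/imgproc/src/linefit.cpp:50: error: (-215:Assertion failed) count > 0 in function 'fitLine2D_wods'
```

Both bottles stand on the platter, 45 mm from its centre. The crank is at about -0.65. I'll grip the handle.

>>> send_rows:
  targets: [0,0,30,0,0,0,0.6,0,0,40,0,0,0,0.6,0,0,40,0,0,0,0.6,0,0,13,0,0,0,0.6,0,0,0,0,0,0,0.6]
  squeeze: 25

```text
time_s: 20.0
tool_pos: [0.6367, -0.0512, 0.0932]
orientation: [-3.139, -0.0, 1.572]
wrist_force: [-0.3, 0.6, 0.2]
opening: 0.0532
grip_force: 0.0
```

>>> send_rows:
  targets: [0,0,0,0,0,0,0,0,0,0,0,0,0,0,0,0,0,0,0,0,0,0,0,0,0,0,0,0,0,0,0,0,0,0,0]

```text
time_s: 20.5
tool_pos: [0.6379, -0.0522, 0.0954]
orientation: [3.141, 0.0, 1.571]
wrist_force: [-2.7, -1.2, 6.0]
opening: 0.0213
grip_force: 25.0
```

```bash
python3 - <<'E'
from h import *
s=st();p=np.array(s["tool_pos"][:2]);d=p-[.595,-.079];a=np.arctan2(d[1],d[0]);print(np.hypot(*d),"crank",-(a+.0785))
# chord moves: tool x=+y, tool y=+x
th=a;
for k in range(20):
    n=th-np.radians(20);print(k,np.round([50*(np.sin(n)-np.sin(th)),50*(np.cos(n)-np.cos(th))],1),np.degrees(n).round(1));th=n
E
```

```text
{'time_s': 20.5, 'tool_pos': [0.638, -0.052, 0.095], 'orientation': [3.141, 0.0, 1.571], 'wrist_force': [-2.72, -1.202, 5.959], 'grip_force': 25.002, 'opening': 0.021}
0.05060872695656482 crank -0.637235727742811
0 [-16.1   6.5] 12.0
1 [-17.4   0.6] -8.0
2 [-16.5  -5.4] -28.0
3 [-13.7 -10.7] -48.0
4 [ -9.2 -14.7] -68.0
5 [ -3.6 -17. ] -88.0
6 [  2.4 -17.2] -108.0
7 [  8.1 -15.3] -128.0
8 [ 12.9 -11.6] -148.0
9 [16.1 -6.5] -168.0
10 [17.4 -0.6] -188.0
11 [16.5  5.4] -208.0
12 [13.7 10.7] -228.0
13 [ 9.2 14.7] -248.0
14 [ 3.6 17. ] -268.0
15 [-2.4 17.2] -288.0
16 [-8.1 15.3] -308.0
17 [-12.9  11.6] -328.0
18 [-16.1   6.5] -348.0
19 [-17.4   0.6] -368.0
```

>>> send_rows:
  targets: [-16.1,6.5,0,0,0,0,0,-17.4,0.6,0,0,0,0,0,-16.5,-5.4,0,0,0,0,0,-13.7,-10.7,0,0,0,0,0,-9.2,-14.7,0,0,0,0,0]

```text
time_s: 21.0
tool_pos: [0.6153, -0.1253, 0.0953]
orientation: [3.138, -0.001, 1.57]
wrist_force: [0.0, 5.9, 5.6]
opening: 0.0212
grip_force: 25.0
```

```bash
cat >> h.py <<'E'
def crk():
    s=st();p=np.array(s["tool_pos"][:2]);d=p-[.595,-.079];a=np.arctan2(d[1],d[0]);print("r",np.hypot(*d),"ang",np.degrees(a),"crank mod",-(a+.0785))
E
python3 -c "
from h import *
crk()"
```

```text
{'time_s': 21.0, 'tool_pos': [0.615, -0.125, 0.095], 'orientation': [3.138, -0.001, 1.57], 'wrist_force': [0.015, 5.931, 5.562], 'grip_force': 25.003, 'opening': 0.021}
r 0.05053228869377589 ang -66.34924182096599 crank mod 1.0795127259777744
```

Tracking well with small forces. Continue through one full turn.

>>> send_rows:
  targets: [-3.6,-17,0,0,0,0,0,2.4,-17.2,0,0,0,0,0,8.1,-15.3,0,0,0,0,0,12.9,-11.6,0,0,0,0,0]

```text
time_s: 21.4
tool_pos: [0.554, -0.1071, 0.0954]
orientation: [3.137, 0.002, 1.568]
wrist_force: [5.5, -0.5, 0.5]
opening: 0.0213
grip_force: 25.0
```

>>> send_rows:
  targets: [16.1,-6.5,0,0,0,0,0,17.4,-0.6,0,0,0,0,0,16.5,5.4,0,0,0,0,0,13.7,10.7,0,0,0,0,0,9.2,14.7,0,0,0,0,0]

```text
time_s: 21.9
tool_pos: [0.5763, -0.0327, 0.0953]
orientation: [-3.141, 0.002, 1.571]
wrist_force: [-1.5, -4.6, 7.5]
opening: 0.0211
grip_force: 25.0
```

>>> send_rows:
  targets: [3.6,17,0,0,0,0,0,-2.4,17.2,0,0,0,0,0,-8.1,15.3,0,0,0,0,0,-12.9,11.6,0,0,0,0,0]

```text
time_s: 22.3
tool_pos: [0.638, -0.0521, 0.0952]
orientation: [-3.141, 0.0, 1.572]
wrist_force: [-6.1, 0.0, 10.2]
opening: 0.0211
grip_force: 25.0
```

```bash
python3 -c "
from h import *
crk();im=caps('top',z=.128,box=(.48,.7,0,.22))
cv2.imwrite('pics/t4.png',cv2.resize(im[120:235,225:485],None,fx=3,fy=3))"
```

```text
{'time_s': 22.3, 'tool_pos': [0.638, -0.052, 0.095], 'orientation': [-3.141, 0.0, 1.572], 'wrist_force': [-6.125, 0.036, 10.187], 'grip_force': 25.008, 'opening': 0.021}
r 0.050743686203730355 ang 32.03781879600066 crank mod -0.637665423147537
cap [280.5 147.4] 67 [0.6176 0.0849 0.128 ] [0.6177 0.0858 0.1273]
cap [260.8 172.3] 67 [0.5444 0.1372 0.128 ] [0.5447 0.1371 0.1277]
```

View pics/t4.png

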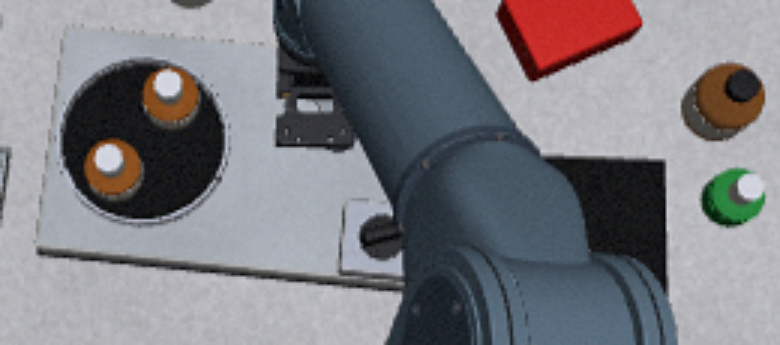

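One turn has gone well: the bottles have ridden round, at crop (168,85) and (107,158), and still stand. Second turn.

>>> send_rows:
  targets: [-16.1,6.5,0,0,0,0,0,-17.4,0.6,0,0,0,0,0,-16.5,-5.4,0,0,0,0,0,-13.7,-10.7,0,0,0,0,0,-9.2,-14.7,0,0,0,0,0]

```text
time_s: 22.85
tool_pos: [0.6152, -0.1253, 0.0953]
orientation: [3.138, -0.001, 1.57]
wrist_force: [0.2, 5.3, 4.8]
opening: 0.021
grip_force: 25.0
```

>>> send_rows:
  targets: [-3.6,-17,0,0,0,0,0,2.4,-17.2,0,0,0,0,0,8.1,-15.3,0,0,0,0,0,12.9,-11.6,0,0,0,0,0]

```text
time_s: 23.25
tool_pos: [0.554, -0.1071, 0.0954]
orientation: [3.137, 0.002, 1.568]
wrist_force: [6.2, 0.3, -0.3]
opening: 0.0211
grip_force: 25.0
```

>>> send_rows:
  targets: [16.1,-6.5,0,0,0,0,0,17.4,-0.6,0,0,0,0,0,16.5,5.4,0,0,0,0,0,13.7,10.7,0,0,0,0,0,9.2,14.7,0,0,0,0,0]

```text
time_s: 23.75
tool_pos: [0.5763, -0.0327, 0.0952]
orientation: [-3.141, 0.002, 1.571]
wrist_force: [-0.6, -3.4, 7.9]
opening: 0.0215
grip_force: 25.0
```

>>> send_rows:
  targets: [3.6,17,0,0,0,0,0,-2.4,17.2,0,0,0,0,0,-8.1,15.3,0,0,0,0,0,-12.9,11.6,0,0,0,0,0]

```text
time_s: 24.15
tool_pos: [0.638, -0.0521, 0.0952]
orientation: [-3.141, 0.0, 1.572]
wrist_force: [-6.5, -0.1, 11.0]
opening: 0.0207
grip_force: 25.0
```

```bash
python3 -c "
from h import *
crk();im=caps('top',z=.128,box=(.48,.7,0,.22))"
```

```text
{'time_s': 24.15, 'tool_pos': [0.638, -0.052, 0.095], 'orientation': [-3.141, 0.0, 1.572], 'wrist_force': [-6.483, -0.105, 10.991], 'grip_force': 25.008, 'opening': 0.021}
r 0.050745734001366796 ang 32.01085510976019 crank mod -0.6371948180441662
cap [266.  146.1] 66 [0.6204 0.1257 0.128 ] [0.6206 0.1258 0.1276]
cap [275. 176.] 67 [0.5347 0.0972 0.128 ] [0.5345 0.0973 0.1283]
```

Third turn.

>>> send_rows:
  targets: [-16.1,6.5,0,0,0,0,0,-17.4,0.6,0,0,0,0,0,-16.5,-5.4,0,0,0,0,0,-13.7,-10.7,0,0,0,0,0,-9.2,-14.7,0,0,0,0,0]

```text
time_s: 24.7
tool_pos: [0.6152, -0.1253, 0.0954]
orientation: [3.138, -0.001, 1.57]
wrist_force: [0.7, 5.9, 4.9]
opening: 0.0212
grip_force: 25.0
```

>>> send_rows:
  targets: [-3.6,-17,0,0,0,0,0,2.4,-17.2,0,0,0,0,0,8.1,-15.3,0,0,0,0,0,12.9,-11.6,0,0,0,0,0]

```text
time_s: 25.1
tool_pos: [0.554, -0.1071, 0.0954]
orientation: [3.137, 0.002, 1.568]
wrist_force: [6.8, 0.9, 0.2]
opening: 0.0213
grip_force: 25.0
```

>>> send_rows:
  targets: [16.1,-6.5,0,0,0,0,0,17.4,-0.6,0,0,0,0,0,16.5,5.4,0,0,0,0,0,13.7,10.7,0,0,0,0,0,9.2,14.7,0,0,0,0,0]

```text
time_s: 25.6
tool_pos: [0.5763, -0.0327, 0.0952]
orientation: [-3.141, 0.002, 1.571]
wrist_force: [-1.5, -4.7, 7.8]
opening: 0.0212
grip_force: 25.0
```

>>> send_rows:
  targets: [3.6,17,0,0,0,0,0,-2.4,17.2,0,0,0,0,0,-8.1,15.3,0,0,0,0,0,-12.9,11.6,0,0,0,0,0]

```text
time_s: 26.0
tool_pos: [0.638, -0.0521, 0.0952]
orientation: [-3.141, 0.0, 1.572]
wrist_force: [-6.2, -0.1, 10.9]
opening: 0.0211
grip_force: 25.0
```

```bash
python3 -c "
from h import *
crk();im=caps('top',z=.128,box=(.48,.7,0,.22))"
```

```text
{'time_s': 26.0, 'tool_pos': [0.638, -0.052, 0.095], 'orientation': [-3.141, 0.0, 1.572], 'wrist_force': [-6.174, -0.071, 10.917], 'grip_force': 25.008, 'opening': 0.021}
r 0.05072412092828865 ang 32.00757365809024 crank mod -0.6371375459082804
cap [254.7 155.2] 66 [0.5933 0.1565 0.128 ] [0.593  0.1563 0.1286]
cap [284.8 165.3] 67 [0.5661 0.071  0.128 ] [0.5664 0.0705 0.128 ]
```

Fourth turn, back to 0.64 rad short of the end.

>>> send_rows:
  targets: [-16.1,6.5,0,0,0,0,0,-17.4,0.6,0,0,0,0,0,-16.5,-5.4,0,0,0,0,0,-13.7,-10.7,0,0,0,0,0,-9.2,-14.7,0,0,0,0,0]

```text
time_s: 26.55
tool_pos: [0.6153, -0.1253, 0.0954]
orientation: [3.138, -0.001, 1.57]
wrist_force: [-0.3, 5.4, 5.3]
opening: 0.0212
grip_force: 25.0
```

>>> send_rows:
  targets: [-3.6,-17,0,0,0,0,0,2.4,-17.2,0,0,0,0,0,8.1,-15.3,0,0,0,0,0,12.9,-11.6,0,0,0,0,0]

```text
time_s: 26.95
tool_pos: [0.554, -0.1071, 0.0954]
orientation: [3.137, 0.002, 1.568]
wrist_force: [7.2, 0.7, 0.4]
opening: 0.0212
grip_force: 25.0
```

>>> send_rows:
  targets: [16.1,-6.5,0,0,0,0,0,17.4,-0.6,0,0,0,0,0,16.5,5.4,0,0,0,0,0,13.7,10.7,0,0,0,0,0,9.2,14.7,0,0,0,0,0]

```text
time_s: 27.45
tool_pos: [0.5763, -0.0327, 0.0953]
orientation: [-3.141, 0.002, 1.571]
wrist_force: [-1.3, -3.9, 7.3]
opening: 0.0213
grip_force: 25.0
```

>>> send_rows:
  targets: [3.6,17,0,0,0,0,0,-2.4,17.2,0,0,0,0,0,-8.1,15.3,0,0,0,0,0,-12.9,11.6,0,0,0,0,0]

```text
time_s: 27.85
tool_pos: [0.638, -0.0521, 0.0952]
orientation: [-3.141, 0.0, 1.572]
wrist_force: [-6.9, 0.9, 11.2]
opening: 0.0211
grip_force: 25.0
```

```bash
python3 -c "
from h import *
crk();im=caps('top',z=.128,box=(.48,.7,0,.22))
a=np.radians([32,23,14,5,-4.5]);print(np.round(50*np.diff(np.sin(a)),1),np.round(50*np.diff(np.cos(a)),1))"
```

```text
{'time_s': 27.85, 'tool_pos': [0.638, -0.052, 0.095], 'orientation': [-3.141, 0.0, 1.572], 'wrist_force': [-6.941, 0.895, 11.187], 'grip_force': 25.008, 'opening': 0.021}
r 0.050739986070040065 ang 32.02843106297223 crank mod -0.6375015762968927
cap [284.  151.1] 67 [0.6072 0.0747 0.128 ] [0.6073 0.0747 0.1279]
cap [257.4 168.9] 69 [0.5538 0.147  0.128 ] [0.5539 0.1475 0.1278]
[-7.  -7.4 -7.7 -8.3] [3.6 2.5 1.3 0. ]
```

The platter angle (504° in all) confirms four turns. Final 36.5° to the stud, then release and rise.

>>> send_rows:
  targets: [-7,3.6,0,0,0,0,0,-7.4,2.5,0,0,0,0,0,-7.7,1.3,0,0,0,0,0,-8.3,0,0,0,0,0,0,0,0,0,0,0,0]

```text
schema error: expected a multiple of 7 numbers
```

```bash
python3 -c "
from h import *
crk()"
```

```text
{'time_s': 27.9, 'tool_pos': [0.64, -0.056, 0.095], 'orientation': [3.139, 0.002, 1.568], 'wrist_force': [1.314, -1.503, 6.205], 'grip_force': 25.001, 'opening': 0.021}
r 0.050586257707046695 ang 26.990044230291666 crank mod -0.5495651370774882
```

>>> send_rows:
  targets: [0,0,0,0,0,0,0,0,0,0,0,0,0,0,0,0,0,0,0,0,0]

```text
time_s: 28.2
tool_pos: [0.6388, -0.0537, 0.0954]
orientation: [3.139, 0.001, 1.57]
wrist_force: [0.6, -1.1, 4.9]
opening: 0.021
grip_force: 25.0
```

```bash
python3 -c "
from h import *
crk()"
```

```text
{'time_s': 28.2, 'tool_pos': [0.639, -0.054, 0.095], 'orientation': [3.139, 0.001, 1.57], 'wrist_force': [0.599, -1.116, 4.912], 'grip_force': 25.003, 'opening': 0.021}
r 0.05056484816980899 ang 29.983011141820388 crank mod -0.6018022640869103
```

>>> send_rows:
  targets: [-7.5,3.2,0,0,0,0,0,-7.5,2.1,0,0,0,0,0,-7.3,1.1,0,0,0,0,0,-7,0.2,0,0,0,0,0,0,0,0,0,0,0,0]

```text
time_s: 28.7
tool_pos: [0.6454, -0.0837, 0.0954]
orientation: [3.139, 0.002, 1.569]
wrist_force: [1.1, -1.1, 5.3]
opening: 0.0214
grip_force: 25.0
```

>>> send_rows:
  targets: [0,0,0,0,0,0,0,0,0,0,0,0,0,0,0,0,0,0,0,0,0]

```text
time_s: 29.0
tool_pos: [0.6454, -0.0833, 0.0954]
orientation: [3.139, 0.002, 1.569]
wrist_force: [1.3, -1.1, 5.9]
opening: 0.021
grip_force: 25.0
```

```bash
python3 -c "
from h import *
crk()"
```

```text
{'time_s': 29.0, 'tool_pos': [0.645, -0.083, 0.095], 'orientation': [3.139, 0.002, 1.569], 'wrist_force': [1.297, -1.105, 5.911], 'grip_force': 25.003, 'opening': 0.021}
r 0.05058936831431707 ang -4.911516021378409 crank mod 0.007222125837505436
```

>>> send_rows:
  targets: [0,0,0,0,0,0,0.5,0,0,0,0,0,0,0.5,0,0,0,0,0,0,0.5,0,0,0,0,0,0,0.5,0,0,-30,0,0,0,0.6]

```text
time_s: 29.5
tool_pos: [0.6411, -0.0814, 0.1207]
orientation: [-3.134, -0.0, 1.571]
wrist_force: [0.5, 0.4, -0.5]
opening: 0.0501
grip_force: 0.0
```

>>> send_rows:
  targets: [0,0,-45,0,0,0,0.6,0,0,-45,0,0,0,0.6,0,0,-25,0,0,0,0.6,0,0,0,0,0,0,0.6,0,0,0,0,0,0,0.6]

```text
time_s: 30.0
tool_pos: [0.6441, -0.0814, 0.2392]
orientation: [-3.142, 0.0, 1.571]
wrist_force: [-0.9, 0.2, -0.7]
opening: 0.0531
grip_force: 0.0
```

```bash
python3 -c "
from h import *
st();handle();im=caps('top',z=.128,box=(.48,.7,0,.22))
d=grab_frame('top')[1];c=get_calibration('top');P=cloud(c,d)
# tray pose: rim points at z~.02
m=(abs(P[...,2]-.02)<.006)&(abs(P[...,0]-.5)<.12)&(abs(P[...,1]-.335)<.1)
W=P[m][:,:2].astype(np.float32);print('rim',len(W),cv2.minAreaRect(W))
g=cv2.resize(im[150:235,155:330],None,fx=4,fy=4);cv2.imwrite('pics/tr.png',g)"
```

```text
{'time_s': 30.0, 'tool_pos': [0.644, -0.081, 0.239], 'orientation': [-3.142, 0.0, 1.571], 'wrist_force': [-0.899, 0.237, -0.687], 'grip_force': 0.0, 'opening': 0.053}
handle 451 0.6450339555740356 -0.08388995379209518 0.010439933277666569 med [ 0.64520984 -0.08298283  0.12998663] px [ 0.64516233 -0.08287886  0.131     ] r 0.05027234188371774 crank 0.01892330512870871
cap [285.8 154.4] 66 [0.5978 0.0693 0.128 ] [0.5981 0.0691 0.1272]
cap [255.9 166. ] 67 [0.5622 0.1516 0.128 ] [0.5624 0.1516 0.128 ]
rim 339 ((0.48857632279396057, 0.33953168988227844), (0.1614605039358139, 0.1988198459148407), 85.02198791503906)
```

View pics/tr.png

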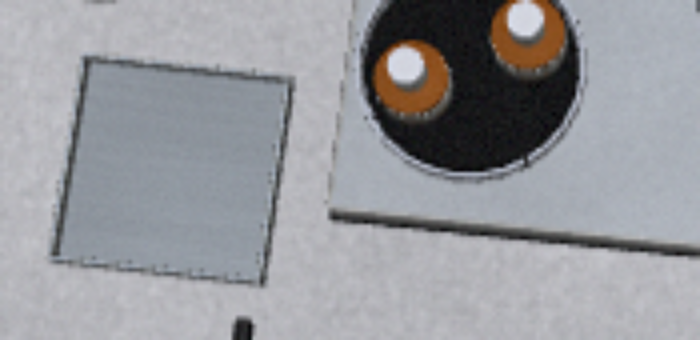

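The crank is at the stud (about 0.01 rad off). The larger tray has corners at crop (85,57), (294,78), (264,285) and (52,261), centre about (0.505, 0.335), yaw -5°. Both bottles stand on the platter. Now over the nearer one.

>>> send_rows:
  targets: [39,-13,0,0,0,0,0.6,39,-13,0,0,0,0,0.6,39,-13,0,0,0,0,0.6,39,-14,0,0,0,0,0.6,39,-14,0,0,0,0,0.6]

```text
time_s: 30.65
tool_pos: [0.5759, 0.1149, 0.2381]
orientation: [-3.139, 0.0, 1.571]
wrist_force: [0.3, 0.1, 0.8]
opening: 0.0527
grip_force: 0.0
```

>>> send_rows:
  targets: [39,-14,0,0,0,0,0.6,0,0,30,0,0,0,0.6,0,0,0,0,0,0,0.6,0,0,0,0,0,0,0.6]

```text
time_s: 31.05
tool_pos: [0.5629, 0.1515, 0.2084]
orientation: [-3.139, 0.001, 1.57]
wrist_force: [-0.2, 0.8, 0.5]
opening: 0.053
grip_force: 0.0
```

```bash
python3 -c "
from h import *
st();caps('wrist',z=.128,box=(.48,.7,0,.22))"
```

```text
{'time_s': 31.05, 'tool_pos': [0.563, 0.151, 0.208], 'orientation': [-3.139, 0.001, 1.57], 'wrist_force': [-0.168, 0.757, 0.459], 'grip_force': 0.0, 'opening': 0.053}
cap [315.7 207.6] 892 [0.5652 0.1512 0.128 ] [0.5654 0.1515 0.1292]
```

>>> send_rows:
  targets: [0,1.5,30,0,0,0,0.6,0,0,40,0,0,0,0.6,0,0,29,0,0,0,0.6,0,0,0,0,0,0,0.6,0,0,0,0,0,0,0]
  squeeze: 25

```text
time_s: 31.6
tool_pos: [0.5657, 0.1523, 0.1114]
orientation: [3.141, -0.0, 1.569]
wrist_force: [-0.5, -0.1, -0.7]
opening: 0.0469
grip_force: 0.0
```

>>> send_rows:
  targets: [0,0,0,0,0,0,0,0,0,0,0,0,0,0,0,0,0,0,0,0,0,0,0,0,0,0,0,0,0,0,0,0,0,0,0]

```text
time_s: 32.1
tool_pos: [0.5655, 0.1531, 0.1117]
orientation: [3.14, -0.0, 1.571]
wrist_force: [-1.8, -0.1, 7.0]
opening: 0.0255
grip_force: 25.0
```

>>> send_rows:
  targets: [0,0,-15,0,0,0,0,0,0,-35,0,0,0,0,0,0,-40,0,0,0,0,0,0,-20,0,0,0,0,0,0,0,0,0,0,0]

```text
time_s: 32.6
tool_pos: [0.5667, 0.1536, 0.2244]
orientation: [3.135, -0.002, 1.571]
wrist_force: [0.4, 0.3, -0.4]
opening: 0.0255
grip_force: 24.9
```

```bash
python3 -c "
from h import *
st()"
```

```text
{'time_s': 32.6, 'tool_pos': [0.567, 0.154, 0.224], 'orientation': [3.135, -0.002, 1.571], 'wrist_force': [0.376, 0.338, -0.353], 'grip_force': 24.923, 'opening': 0.025}
```

>>> send_rows:
  targets: [18,-5,0,0,0,0,0,40,-11,0,0,0,0,0,40,-11,0,0,0,0,0,40,-11,0,0,0,0,0,40,-10,0,0,0,0,0]

```text
time_s: 33.1
tool_pos: [0.5156, 0.3316, 0.2193]
orientation: [-3.14, 0.001, 1.571]
wrist_force: [0.9, 0.1, -1.0]
opening: 0.0249
grip_force: 24.9
```

>>> send_rows:
  targets: [40,-10,0,0,0,0,0,0,0,30,0,0,0,0,0,0,40,0,0,0,0,0,0,40,0,0,0,0,0,0,25,0,0,0,0]

```text
time_s: 33.6
tool_pos: [0.5048, 0.3688, 0.0812]
orientation: [-3.137, 0.004, 1.571]
wrist_force: [0.2, 0.3, -1.1]
opening: 0.0251
grip_force: 24.9
```

>>> send_rows:
  targets: [0,0,10,0,0,0,0,0,0,0,0,0,0,0,0,0,0,0,0,0,0]

```text
time_s: 33.9
tool_pos: [0.5072, 0.3713, 0.0763]
orientation: [3.141, -0.001, 1.571]
wrist_force: [0.2, 0.3, -1.1]
opening: 0.0253
grip_force: 24.9
```

```bash
python3 -c "
from h import *
st();im=grab_frame('side')[0];cv2.imwrite('pics/s5.png',cv2.resize(im[200:380,150:400],None,fx=3,fy=3))"
```

```text
{'time_s': 33.9, 'tool_pos': [0.507, 0.371, 0.076], 'orientation': [3.141, -0.001, 1.571], 'wrist_force': [0.173, 0.303, -1.097], 'grip_force': 24.92, 'opening': 0.025}
```

View pics/s5.png

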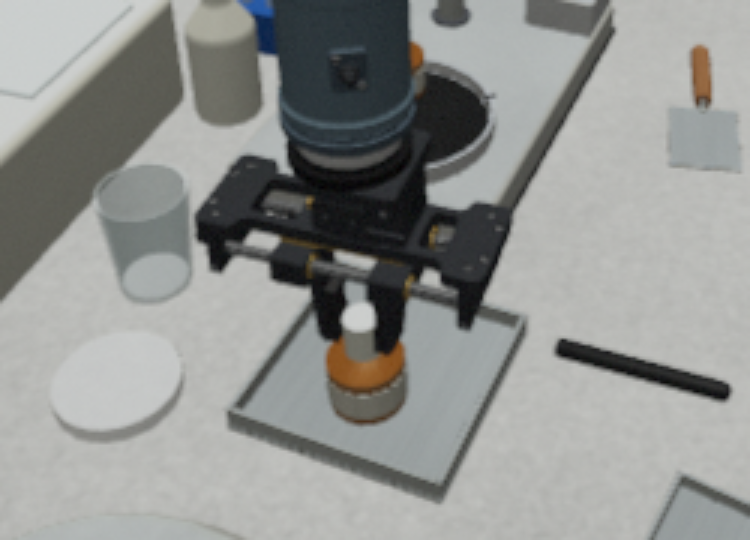

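The bottle is upright just above the far half of the tray, clear of the walls. Lower it to contact.

>>> send_rows:
  targets: [0,0,5,0,0,0,0,0,0,4,0,0,0,0,0,0,3,0,0,0,0,0,0,2,0,0,0,0,0,0,0,0,0,0,0]

```text
time_s: 34.45
tool_pos: [0.5068, 0.3711, 0.0619]
orientation: [3.141, -0.0, 1.571]
wrist_force: [-1.8, -0.9, 3.4]
opening: 0.0252
grip_force: 24.9
```

```bash
python3 -c "
from h import *
st()"
```

```text
{'time_s': 34.45, 'tool_pos': [0.507, 0.371, 0.062], 'orientation': [3.141, -0.0, 1.571], 'wrist_force': [-1.766, -0.852, 3.426], 'grip_force': 24.946, 'opening': 0.025}
```

>>> send_rows:
  targets: [0,0,0,0,0,0,0.5,0,0,0,0,0,0,0.5,0,0,0,0,0,0,0.5,0,0,0,0,0,0,0.5,0,0,-30,0,0,0,0.6]

```text
time_s: 34.95
tool_pos: [0.5048, 0.3686, 0.0882]
orientation: [-3.136, 0.004, 1.571]
wrist_force: [-0.3, 0.5, -0.6]
opening: 0.0499
grip_force: 0.0
```

>>> send_rows:
  targets: [0,0,-45,0,0,0,0.6,0,0,-45,0,0,0,0.6,0,0,-45,0,0,0,0.6,-43,13,0,0,0,0,0.6,-43,13,0,0,0,0,0.6]

```text
time_s: 35.45
tool_pos: [0.5332, 0.2856, 0.2284]
orientation: [3.138, -0.002, 1.574]
wrist_force: [0.0, -0.1, 0.0]
opening: 0.0528
grip_force: 0.0
```

>>> send_rows:
  targets: [-43,13,0,0,0,0,0.6,-43,13,0,0,0,0,0.6,-43,13,0,0,0,0,0.6,-43,13,0,0,0,0,0.6,-43,13,0,0,0,0,0.6]

```text
time_s: 35.95
tool_pos: [0.5981, 0.0678, 0.2265]
orientation: [3.141, 0.0, 1.571]
wrist_force: [1.0, 0.1, -0.3]
opening: 0.0525
grip_force: 0.0
```

>>> send_rows:
  targets: [0,0,28,0,0,0,0.6,0,0,0,0,0,0,0.6,0,0,0,0,0,0,0.6]

```text
time_s: 36.25
tool_pos: [0.5972, 0.071, 0.1984]
orientation: [-3.14, -0.001, 1.572]
wrist_force: [-0.1, 0.7, 0.5]
opening: 0.053
grip_force: 0.0
```

```bash
python3 -c "
from h import *
st();caps('wrist',z=.128,box=(.48,.7,0,.22));caps('top',z=.078,box=(.4,.6,.25,.43))"
```

```text
{'time_s': 36.25, 'tool_pos': [0.597, 0.071, 0.198], 'orientation': [-3.14, -0.001, 1.572], 'wrist_force': [-0.14, 0.695, 0.537], 'grip_force': 0.0, 'opening': 0.053}
cap [317.1 214.3] 975 [0.6003 0.0693 0.128 ] [0.6002 0.0698 0.1291]
cap [181.1 187.9] 65 [0.5043 0.3694 0.078 ] [0.5042 0.3687 0.0789]
```

>>> send_rows:
  targets: [-1.5,2.5,30,0,0,0,0.6,0,0,35,0,0,0,0.6,0,0,24,0,0,0,0.6,0,0,0,0,0,0,0.6,0,0,0,0,0,0,0]
  squeeze: 25

```text
time_s: 36.85
tool_pos: [0.6008, 0.0695, 0.1106]
orientation: [3.141, -0.001, 1.572]
wrist_force: [0.7, 0.8, 0.3]
opening: 0.0472
grip_force: 0.0
```

>>> send_rows:
  targets: [0,0,0,0,0,0,0,0,0,0,0,0,0,0,0,0,0,0,0,0,0,0,0,0,0,0,0,0,0,0,0,0,0,0,0]

```text
time_s: 37.35
tool_pos: [0.6009, 0.0685, 0.1105]
orientation: [3.14, -0.0, 1.571]
wrist_force: [-2.3, -1.0, 6.7]
opening: 0.0253
grip_force: 24.8
```

>>> send_rows:
  targets: [0,0,-15,0,0,0,0,0,0,-35,0,0,0,0,0,0,-40,0,0,0,0,0,0,-25,0,0,0,0,0,0,0,0,0,0,0]

```text
time_s: 37.85
tool_pos: [0.6027, 0.069, 0.2292]
orientation: [3.134, -0.001, 1.571]
wrist_force: [0.3, 0.1, -1.1]
opening: 0.0254
grip_force: 24.8
```

```bash
python3 -c "
from h import *
st()"
```

```text
{'time_s': 37.85, 'tool_pos': [0.603, 0.069, 0.229], 'orientation': [3.134, -0.001, 1.571], 'wrist_force': [0.315, 0.064, -1.061], 'grip_force': 24.844, 'opening': 0.025}
```

>>> send_rows:
  targets: [20,-9,0,0,0,0,0,40,-17,0,0,0,0,0,40,-17,0,0,0,0,0,40,-17,0,0,0,0,0,40,-17,0,0,0,0,0]

```text
time_s: 38.35
tool_pos: [0.522, 0.249, 0.2236]
orientation: [-3.14, 0.001, 1.57]
wrist_force: [0.0, 0.1, -1.0]
opening: 0.0255
grip_force: 24.8
```

>>> send_rows:
  targets: [40,-17,0,0,0,0,0,10,-6,0,0,0,0,0,0,0,30,0,0,0,0,0,0,40,0,0,0,0,0,0,40,0,0,0,0]

```text
time_s: 38.85
tool_pos: [0.5005, 0.2972, 0.1128]
orientation: [3.141, 0.001, 1.57]
wrist_force: [-0.4, 0.3, -1.2]
opening: 0.0255
grip_force: 24.8
```

>>> send_rows:
  targets: [0,0,30,0,0,0,0,0,0,10,0,0,0,0,0,0,0,0,0,0,0,0,0,0,0,0,0,0]

```text
time_s: 39.25
tool_pos: [0.5011, 0.2987, 0.0755]
orientation: [3.14, -0.001, 1.571]
wrist_force: [-0.0, 0.4, -1.3]
opening: 0.0256
grip_force: 24.8
```

```bash
python3 -c "
from h import *
st();im=grab_frame('side')[0];cv2.imwrite('pics/s6.png',cv2.resize(im[200:380,150:400],None,fx=3,fy=3))"
```

```text
{'time_s': 39.25, 'tool_pos': [0.501, 0.299, 0.076], 'orientation': [3.14, -0.001, 1.571], 'wrist_force': [-0.038, 0.369, -1.261], 'grip_force': 24.841, 'opening': 0.026}
```

View pics/s6.png

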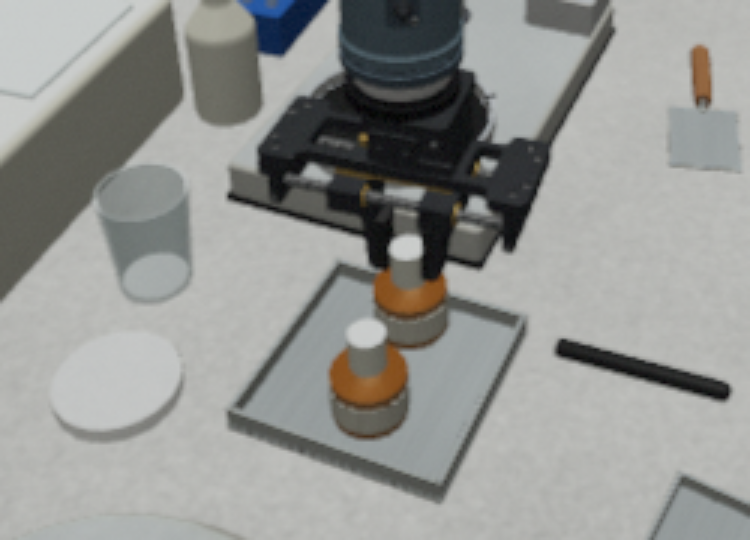

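The first bottle stands in the tray, and the second is just above the floor and inside the walls. Lower it, release and back off.

>>> send_rows:
  targets: [0,0,5,0,0,0,0,0,0,4,0,0,0,0,0,0,3,0,0,0,0,0,0,2.5,0,0,0,0,0,0,0,0,0,0,0]

```text
time_s: 39.8
tool_pos: [0.4999, 0.2987, 0.0604]
orientation: [-3.141, 0.0, 1.571]
wrist_force: [-3.0, -0.9, 6.1]
opening: 0.0254
grip_force: 24.9
```

>>> send_rows:
  targets: [0,0,0,0,0,0,0.5,0,0,0,0,0,0,0.5,0,0,0,0,0,0,0.5,0,0,0,0,0,0,0.5,0,0,-30,0,0,0,0.6]

```text
time_s: 40.3
tool_pos: [0.4982, 0.2965, 0.0871]
orientation: [-3.136, 0.004, 1.571]
wrist_force: [0.2, 0.3, 0.8]
opening: 0.0499
grip_force: 0.0
```

>>> send_rows:
  targets: [0,0,-45,0,0,0,0.6,0,0,-45,0,0,0,0.6,0,0,-45,0,0,0,0.6,-45,0,-15,0,0,0,0.6,-45,0,0,0,0,0,0.6]

```text
time_s: 40.8
tool_pos: [0.5015, 0.2094, 0.2429]
orientation: [3.136, -0.003, 1.574]
wrist_force: [0.6, -0.6, -0.8]
opening: 0.0531
grip_force: 0.0
```

>>> send_rows:
  targets: [-45,0,0,0,0,0,0.6,-45,0,0,0,0,0,0.6,-45,0,0,0,0,0,0.6,0,0,0,0,0,0,0.6,0,0,0,0,0,0,0.6]

```text
time_s: 41.3
tool_pos: [0.5004, 0.0723, 0.2399]
orientation: [3.141, 0.0, 1.568]
wrist_force: [-0.3, 1.0, 0.3]
opening: 0.053
grip_force: 0.0
```

```bash
python3 -c "
from h import *
st();im=caps('top',z=.078,box=(.4,.6,.25,.43));cv2.imwrite('pics/end.png',im);handle()
try: sel()
except Exception as e: print('sel unseen')"
```

```text
{'time_s': 41.3, 'tool_pos': [0.5, 0.072, 0.24], 'orientation': [3.141, 0.0, 1.568], 'wrist_force': [-0.263, 1.033, 0.345], 'grip_force': 0.0, 'opening': 0.053}
cap [181.1 187.9] 65 [0.5043 0.3694 0.078 ] [0.5043 0.3694 0.079 ]
cap [205.7 190.7] 64 [0.4977 0.2986 0.078 ] [0.497  0.2986 0.0785]
no handle
sel unseen
```

View pics/end.png

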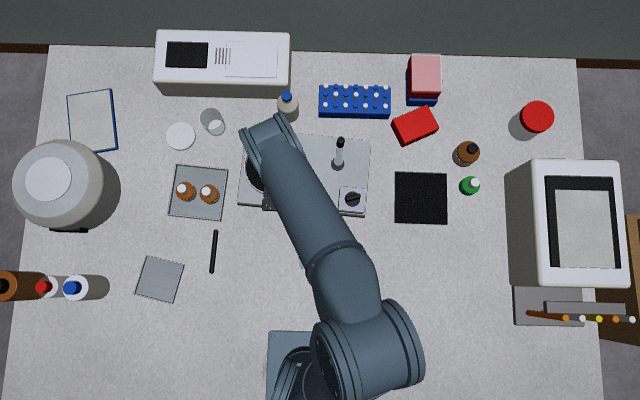

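Both bottles stand in the larger tray at (186,190) and (210,193). The crank points at the stud (340,150), the selector at (352,198) looks as set, and the bystanders are unmoved. The arm is clear, so I'll hand in.

```bash
python3 -c "
from h import *
print(ticket.sign_off())"
```

```text
the job is handed in; nothing more can be done
None
```

I handed the job in after about 41 s of robot time: both amber bottles were mixed and stand upright in the larger tray, the selector is at the third click (measured 1.20 rad), and the crank stopped over the stud after four full turns (within about 0.02 rad); the sign-off call gave no verdict.

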